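# Latch the flanged pipe plug into the spring column

### The arm

A 7-joint arm with a two-finger parallel gripper is mounted at the origin on the work surface. World frame = base frame: x ahead of the robot, y to its left, z up, the work surface at z = 0. Lengths are in mm, angles in degrees, forces in N, time in s.
With the tool pointing down it reaches from about 425 to 825 mm from the base axis. Payload 3.6 kg.
Tool frame: the origin (TCP) lies between the finger pads; the fingertips stand 11 mm ahead of it and the grasp point (between the pads) lies 8 mm behind it; z points along the fingers, y is the line along which they close (so a half turn about z gives the same grasp; the last joint's range is limited). The gripper opens to 93 mm and grips with 3 to 60 N. Pads are 15 mm wide; open, the fingers measure 128 mm over their backs; the gripper's body (75 mm by 188 mm) begins 65 mm behind the grasp point.
Start: joints at [-68.383, 35.231, -0.722, 81.555, 0.464, 63.22, -2.315], TCP at [255.36, 597.707, 229.64] pointing down, gripper open.
Joint ranges: [-178.69, 178.69], [-17.37, 117.87], [-77.05, 75.6], [15.02, 138.74], [-78.02, 258.01], [0.78, 113.62], [-162.83, 162.83]. Speed limits (degrees/s): [159.86, 159.86, 180, 180, 180, 180, 180].

### API

Orientations are given as a 3x3 rotation matrix whose columns are the frame's x, y, z axes.
In Python, from station import env gives the robot as it stands.
- The arm moves only by the shell command python3 -m jog 'ROWS' [FORCE]. ROWS is JSON, a list of rows, each a list of 3 entries, a list of its own where there are three numbers: the finger opening in mm, from 0 to 93, then the shift along the world's x, y, z in mm, then the turn, a rotation vector about the world's x, y, z in degrees. A call has 1 to 12 rows; each row shifts and turns the commanded pose from where the row before left it; what a row does not reach is not made up. A row lasts 1/8 s, in which the tool goes at most 62.5 mm and 10.7 degrees, less where a joint would pass 70% of its speed; a pose out of reach is approached as far as the arm can. A call with a gripper value outside its range is refused whole. The fingers move at their own pace and stop on an object; FORCE is the grip in N (left out, the last holds). Time passes only in rows, so rows that do not move let the fingers close. It gives the time, the measured TCP pose, the force, the opening and the grip force at its end, in the units of the state.
- env.sense(): the state, without advancing time (a new reading comes with each control period).
- env.capture(name): name is "scene" or "top" or "wrist"; returns a dict with "img" (420x560x3 uint8, blue, green, red), "vertical_fov" (degrees; the focal length in pixels is half the picture's height over the tangent of half this angle, whatever the lens; pixels are square), "cx", "cy" (the principal point, pixels), "origin" and "attitude" of the camera in the world. Camera axes: x right, y up, looking along -z (the intrinsics and any distortion apply to the point x, -y, -z); pixel columns grow to the right and rows downward; lengths in mm; the calibration is good to about 2 mm. The wrist camera is an equidistant fisheye: a pixel r from the principal point sees the ray r / f radians off the axis. A picture is of the moment at which its call begins. There is no depth.
- env.hand_in(): hands the job in; it is judged then, once.
Trained networks look in a picture, given as the dict that the camera call returned (one of the last four; its "shot" number tells which), for a name from the list of things; names that differ only in an ending like _2 or _b are one class to them, and where a whole thing is asked for, a point or a joint stands for the part that bears it (a point fixed in the world has none). Each returns a list of dicts, best first, with "p" (0 to 1); they miss things now and then, are a little off and sometimes report something else, mostly with a low value. They report only what shows in the picture. A call takes as long as a camera call. They do not tell look-alikes from the thing itself.
- env.cut_out(thing, picture): "mask" (420x560 bool, what is visible of it) and "pixel" ([column, row] in pixels, amid what is visible of it).
- env.mark_of(thing, picture): "pixel" ([column, row] in pixels: a listed point, or the origin of a listed thing).
The state is a dict: "time": time; "joint_positions": joint angles; "joint_velocities": joint speeds; "joint_torque": joint torques, N m; "tool_pos": TCP position; "tool_rot": TCP orientation; "contact_force": force on the tool from outside, world axes, zero at the start; "moment": the same for the moment, N m; "finger_gap": opening from 0.0 (shut) to 1.0 (fully open); "gripper_force": force on a finger pad.
Only numpy, scipy, OpenCV 4.12 (cv2) and the standard library are available. Lean on these libraries where they do the work, as an engineer would, in place of code of your own. Each camera call takes 0.05 s, during which the arm holds its last target. There are 200 camera calls.

### The job

In the plumbing classroom, load the spring-loaded column on the bench: take the tall white pipe plug with the wide round flange, set it flange down over the column's pointed seat, and push it straight down against the spring until both side catches snap over the flange. Let go and leave it latched down, upright.

Things in the scene. Friction and masses are not known exactly. Their poses are not given: they have to be found in the camera images.
- plug_center (a point): White plastic plug with the WIDE flange, stands flange down, 115 mm tall; flange 76 mm across, 6 thick; round neck 41 mm across tapering to 34 at the closed top; hollow below (36 mm opening, 109 deep), about 80 g. Point: on its axis half-way up (57.5 mm); z to the closed top. Grip the neck here or higher. Not to be used: shorter plug with narrow 45 mm flange, coupling, elbow, all white.
- seat_top (a point): Centre of the top of the column's spring seat (54 mm aluminium disc), where the flange's underside comes to rest; 112 mm above the bench at rest, moves down with the seat; z up. A pointed centring cone stands on it, 45 mm high, 33 mm across at its foot, 8 at its tip, and goes up inside the plug. Below: a short grey pipe on a steel base plate 110 x 170 mm.
- catches (a point): Point fixed on the column's axis, level with the underside of its two steel spring catches, 82 mm above the bench; its y axis runs from catch to catch. They sit on side posts, leave a 58 mm gap, and have bevelled tops reaching 98 mm, the column's highest part besides seat and cone. The flange pushes them aside going down and they snap back over it by themselves.
- spring_seat (a joint): How far the seat is pressed down, m: 0 at rest, 0.054 at its stop. The spring resists with about 3.5 N, rising 2 N per 10 mm to 14 N at the stop; the catches add some newtons on the way. They snap over the flange between 0.037 and 0.045: push to about 0.050 (reaching the stop does no harm). When let go, a latched plug holds it at about 0.036; otherwise it springs back to 0.
Not all that is in view belongs to the job. Leave any purple or turquoise look-alike of the part that bears plug_center alone. Leave any turquoise look-alike of the part that bears seat_top alone.

How it is judged (in metres and radians):
At the end, for the whole second after the job is handed in: The wide-flanged plug sits flange down on the seat (centred within 12 mm, its flange on the seat within about 10 mm, upright within 10 degrees), latched so that the seat stays pressed down by more than 30 mm, at rest and let go (value of joint spring_seat above 0.03 m and horizontal distance between plug_center and seat_top below 0.012 m and z of plug_center in the frame of seat_top between 0.05 and 0.068 m and angle between plug_center's own z axis and vertical below 0.17 rad and velocity of joint spring_seat between -0.01 and 0.01 m/s); the robot touches nothing.
It also fails if it takes over 40 s, if anything falls off the work surface, if the arm or the gripper's body presses on something with over 40 N, if the wrist force passes 120 N, or if a joint passes its speed limit or range.

## Working session

There is one attempt and no reset: what is moved stays moved. The work goes in short steps, Python scripts to look and compute and a shell command to move; the robot and the scene stay as the last step left them, time stands still between calls to the robot, and variables do not carry over. Pictures are saved under pics/ and viewed, at most 10 in all, crops included, and the job is handed in when it is done.

```bash
mkdir -p pics
cat > h.py <<'E'
import numpy as np, cv2
from station import env
def ray(c,px):
    f=210/np.tan(np.radians(c["vertical_fov"]/2)); u=(px[0]-c["cx"]); v=(px[1]-c["cy"])
    if c.get("name")=="wrist":
        r=np.hypot(u,v); t=r/f; s=np.sin(t)/max(r,1e-9); d=np.array([u*s,-v*s,-np.cos(t)])
    else: d=np.array([u/f,-v/f,-1])
    d=np.array(c["attitude"])@d; return np.array(c["origin"],float),d/np.linalg.norm(d)
def atz(c,px,z):
    o,d=ray(c,px); return o+d*(z-o[2])/d[2]
def tri(rs):
    A=sum(np.eye(3)-np.outer(d,d) for o,d in rs); b=sum((np.eye(3)-np.outer(d,d))@o for o,d in rs); return np.linalg.solve(A,b)
def cap(n):
    c=env.capture(n); c["name"]=n; return c
E
python3 - <<'E'
from h import *
cs={}
ims=[]
for n in ["scene","top"]:
    c=cap(n); cs[n]=c; print(n,[k for k in c],np.round(c["origin"]),c["vertical_fov"])
    cv2.imwrite(f"pics/{n}0.png",c["img"])
    for t,z in (("plug_center",57.5),("seat_top",112),("catches",82)):
        for m in env.mark_of(t,c)[:5]: print(n,t,round(m["p"],2),np.round(m["pixel"]),np.round(atz(c,m["pixel"],z)))
E
```

```text
scene ['img', 'vertical_fov', 'cx', 'cy', 'origin', 'attitude', 'shot', 'name'] [1113. -104. 1148.] 43.940858905364706
scene plug_center 0.8 [391. 207.] [451. 228.  58.]
scene plug_center 0.8 [394. 160.] [310. 266.  58.]
scene plug_center 0.71 [445. 195.] [431. 370.  58.]
scene seat_top 0.89 [ 99. 261.] [ 549. -464.  112.]
scene seat_top 0.84 [204. 156.] [ 279. -222.  112.]
scene seat_top 0.64 [300. 242.] [552. -13. 112.]
scene catches 0.73 [104. 269.] [ 554. -463.   82.]
scene catches 0.7 [204. 163.] [ 277. -228.   82.]
scene catches 0.55 [300. 245.] [543. -13.  82.]
top ['img', 'vertical_fov', 'cx', 'cy', 'origin', 'attitude', 'shot', 'name'] [ 368.  -51. 1218.] 46.536608715828265
top plug_center 0.83 [101. 209.] [431. 362.  58.]
top plug_center 0.77 [160. 198.] [455. 221.  58.]
top plug_center 0.62 [144. 259.] [311. 260.  58.]
top seat_top 0.86 [256. 157.] [540.  -9. 112.]
top seat_top 0.74 [454. 152.] [ 543. -463.  112.]
top seat_top 0.56 [353. 274.] [ 270. -223.  112.]
top catches 0.69 [352. 271.] [ 274. -226.   82.]
top catches 0.63 [452. 151.] [ 549. -470.   82.]
top catches 0.55 [258. 156.] [547. -12.  82.]
```

View pics/scene0.png

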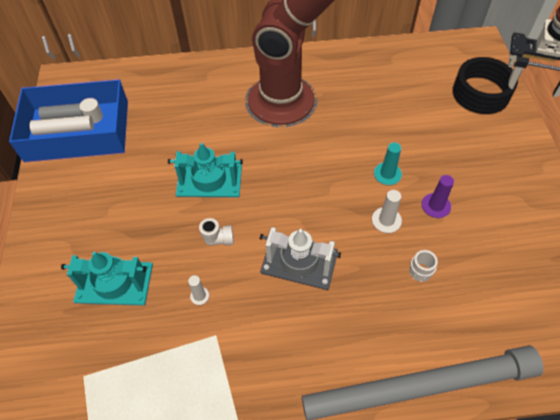

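View pics/top0.png

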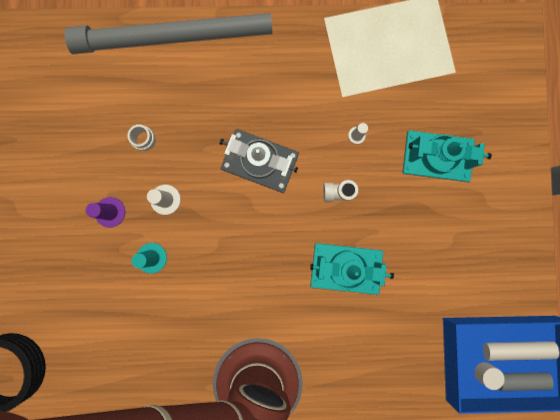

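The scene picture shows the real white plug at (388,208) and the grey column at (300,245). The purple and turquoise ones are look-alikes, and the short plug is at (198,290). The top picture agrees, with the plug at (164,199) and the column at (258,154). Both views put the plug near (453,225) and the column near (545,-11), so I'll move over the plug.

```bash
python3 -m jog '[[93,[25,-47,0],[0,0,0]],[93,[25,-47,0],[0,0,0]],[93,[25,-47,0],[0,0,0]],[93,[25,-47,0],[0,0,0]],[93,[25,-47,0],[0,0,0]],[93,[25,-47,0],[0,0,0]],[93,[25,-47,0],[0,0,0]],[93,[23,-44,0],[0,0,0]],[93,[0,0,0],[0,0,0]],[93,[0,0,0],[0,0,0]]]'
python3 - <<'E'
from h import *
cs=[cap(n) for n in ("wrist","scene","top")]
cv2.imwrite("pics/w1.png",cs[0]["img"])
s=env.sense();print(np.round(s["tool_pos"],1),np.round(s["tool_rot"],3))
for t,z,g in (("plug_center",57.5,(453,225)),("seat_top",112,(545,-11))):
    R=[]
    for c in cs:
        for m in env.mark_of(t,c):
            p=atz(c,m["pixel"],z); print(c["name"],t,round(m["p"],2),np.round(m["pixel"]),np.round(p))
            if np.hypot(*(p[:2]-g))<40: R.append(ray(c,m["pixel"])); break
    if len(R)>1: print(t,len(R),np.round(tri(R),1),np.round(tri(R[1:]),1) if len(R)>2 else '')
E
```

```text
time: 1.65
tool_pos: [453.1, 225.4, 229.8]
tool_rot: [[-0.92, 0.393, -0.0], [0.393, 0.92, 0.001], [0.001, 0.001, -1.0]]
contact_force: [0.9, 0.1, 0.4]
finger_gap: 0.998
gripper_force: 0.0
[452.5 226.4 229.6] [[-0.921  0.39  -0.   ]
 [ 0.39   0.921  0.001]
 [ 0.001  0.    -1.   ]]
wrist plug_center 0.83 [392. 115.] [424. 361.  58.]
wrist plug_center 0.58 [282. 188.] [451. 226.  58.]
scene plug_center 0.76 [392. 159.] [304. 263.  58.]
scene plug_center 0.68 [444. 197.] [438. 366.  58.]
scene plug_center 0.61 [390. 208.] [454. 224.  58.]
top plug_center 0.87 [148. 259.] [310. 252.  58.]
top plug_center 0.68 [159. 198.] [454. 224.  58.]
plug_center 3 [452.7 225.2  53.7] [453.8 224.2  56.5]
scene seat_top 0.85 [ 96. 261.] [ 547. -471.  112.]
scene seat_top 0.79 [300. 240.] [546. -14. 112.]
top seat_top 0.93 [256. 155.] [544.  -9. 112.]
seat_top 2 [544.1 -11.4 107.5]
```

View pics/w1.png

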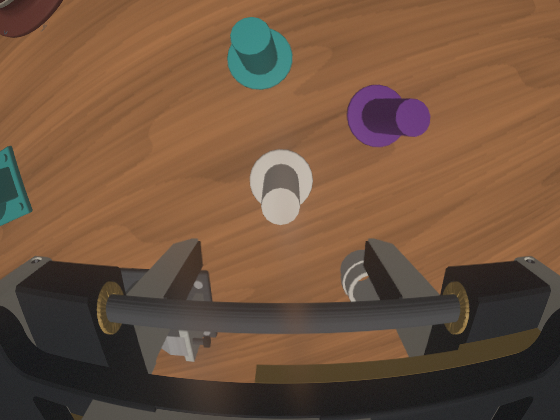

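The wrist view shows the white plug at (281,187), midway between the fingers, and all views agree on (452.5,225). I'll go down and grip.

```bash
python3 -m jog '[[93,[0,-1,-40],[0,0,0]],[93,[0,0,-40],[0,0,0]],[93,[0,0,-40],[0,0,0]],[93,[0,0,-28],[0,0,0]],[93,[0,0,0],[0,0,0]],[93,[0,0,0],[0,0,0]],[20,[0,0,0],[0,0,0]],[20,[0,0,0],[0,0,0]],[20,[0,0,0],[0,0,0]],[20,[0,0,0],[0,0,0]],[20,[0,0,0],[0,0,0]]]' 40; python3 -m jog '[[20,[0,0,0],[0,0,0]],[20,[0,0,0],[0,0,0]],[20,[0,0,40],[0,0,0]],[20,[0,0,50],[0,0,0]],[20,[0,0,50],[0,0,0]],[20,[0,0,50],[0,0,0]],[20,[0,0,10],[0,0,0]],[20,[0,0,0],[0,0,0]]]'
```

```text
time: 3.48
tool_pos: [453.3, 223.7, 81.7]
tool_rot: [[-0.92, 0.393, -0.0], [0.393, 0.92, -0.0], [0.0, -0.0, -1.0]]
contact_force: [-0.0, 0.5, -0.5]
finger_gap: 0.509
gripper_force: 0.0
time: 4.47
tool_pos: [453.0, 223.5, 281.3]
tool_rot: [[-0.92, 0.393, -0.0], [0.393, 0.92, -0.0], [0.0, -0.0, -1.0]]
contact_force: [-0.3, 0.3, -1.7]
finger_gap: 0.383
gripper_force: 40.0
```

Gripped: the opening is 35.6 mm and it carries the weight. Next I'll move over the column and look.

```bash
python3 -m jog '[[20,[15,-39,0],[0,0,0]],[20,[15,-39,0],[0,0,0]],[20,[15,-39,0],[0,0,0]],[20,[15,-39,0],[0,0,0]],[20,[16,-39,0],[0,0,0]],[20,[15,-39,0],[0,0,0]],[20,[0,0,0],[0,0,0]],[20,[0,0,0],[0,0,0]],[20,[0,0,0],[0,0,0]]]'
python3 - <<'E'
from h import *
cs=[cap(n) for n in ("wrist","scene","top")]
s=env.sense();print(np.round(s["tool_pos"],1))
for t,z in (("plug_center",s["tool_pos"][2]-24),("seat_top",112),("catches",82)):
    R=[]
    for c in cs:
        for m in env.mark_of(t,c):
            p=atz(c,m["pixel"],z)
            if np.hypot(*(p[:2]-(545,-11)))<60: print(c["name"],t,round(m["p"],2),np.round(m["pixel"]),np.round(p,1)); R.append(ray(c,m["pixel"])); break
    if len(R)>1: print(t,len(R),np.round(tri(R),1))
cv2.imwrite("pics/m2.png",np.hstack([cv2.resize(cs[1]["img"][140:320,200:400],(400,360)),cv2.resize(cs[0]["img"],(400,300))[:, :] if 0 else cv2.copyMakeBorder(cv2.resize(cs[0]["img"],(400,300)),0,60,0,0,0)]))
E
```

```text
time: 5.6
tool_pos: [543.6, -8.5, 280.7]
tool_rot: [[-0.921, 0.39, -0.002], [0.39, 0.921, 0.001], [0.002, -0.0, -1.0]]
contact_force: [1.1, 0.3, -0.8]
finger_gap: 0.383
gripper_force: 40.0
[544.1  -9.1 281.5]
wrist plug_center 0.61 [286. 245.] [543.2  -6.5 257.5]
scene plug_center 0.96 [303. 203.] [543.   -9.1 257.5]
plug_center 2 [543.1  -7.8 257.1]
scene seat_top 0.65 [300. 242.] [553.4 -15.  112. ]
scene catches 0.9 [302. 246.] [545.6  -8.6  82. ]
top catches 0.69 [256. 154.] [549.8  -9.5  82. ]
catches 2 [548.8  -9.5  88.1]
```

View pics/m2.png

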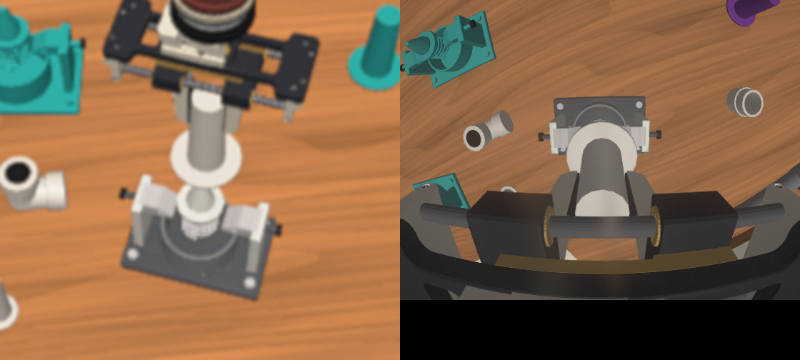

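The plug is at about (543,-8) and hangs upright just over the column, whose marks average (547,-11). I'll shift by (4,-3) and go down onto the cone, watching the force.

```bash
python3 -m jog '[[20,[4,-3,0],[0,0,0]],[20,[0,0,-20],[0,0,0]],[20,[0,0,-20],[0,0,0]],[20,[0,0,-15],[0,0,0]],[20,[0,0,0],[0,0,0]]]'; python3 -m jog '[[20,[0,0,-5],[0,0,0]],[20,[0,0,-5],[0,0,0]],[20,[0,0,-5],[0,0,0]],[20,[0,0,0],[0,0,0]]]'
python3 - <<'E'
from h import *
cs=[cap(n) for n in ("wrist","scene","top")]
s=env.sense();print(np.round(s["tool_pos"],1))
for t,z in (("plug_center",s["tool_pos"][2]-24),("catches",82)):
    for c in cs:
        for m in env.mark_of(t,c):
            p=atz(c,m["pixel"],z)
            if np.hypot(*(p[:2]-(545,-11)))<60: print(c["name"],t,round(m["p"],2),np.round(m["pixel"]),np.round(p,1))
cv2.imwrite("pics/m3.png",np.hstack([cv2.resize(cs[1]["img"][180:300,240:360],(400,400)),cv2.resize(cs[0]["img"][100:300,180:380],(400,400))]))
E
```

```text
time: 6.82
tool_pos: [547.8, -13.4, 225.5]
tool_rot: [[-0.92, 0.393, -0.003], [0.393, 0.92, -0.0], [0.002, -0.001, -1.0]]
contact_force: [0.8, 0.3, -0.6]
finger_gap: 0.382
gripper_force: 40.0
time: 7.32
tool_pos: [548.1, -13.3, 211.3]
tool_rot: [[-0.92, 0.393, -0.001], [0.393, 0.92, -0.0], [0.001, -0.0, -1.0]]
contact_force: [0.2, 0.2, -1.9]
finger_gap: 0.381
gripper_force: 40.0
[548.5 -13.3 211.8]
wrist plug_center 0.7 [286. 246.] [548.1 -11.1 187.8]
scene plug_center 0.68 [298. 226.] [552.8 -20.7 187.8]
scene catches 0.71 [299. 245.] [542.4 -15.4  82. ]
```

View pics/m3.png

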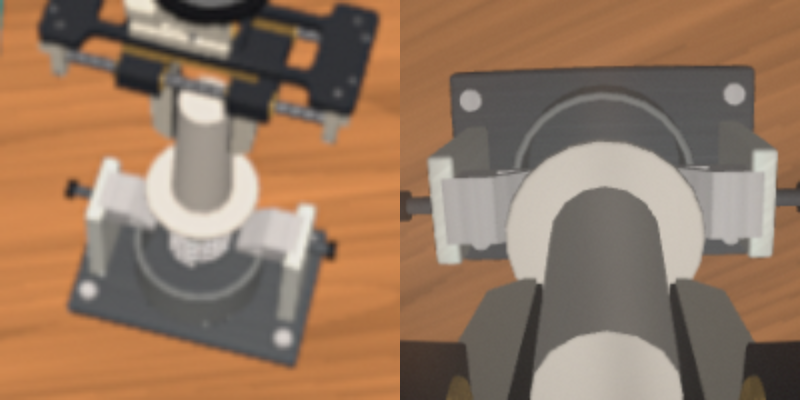

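The flange is at 130 mm with 27 mm of the cone inside it, no contact force, and centred between the catches. Continuing down.

```bash
python3 -m jog '[[20,[0,0,-4],[0,0,0]],[20,[0,0,-4],[0,0,0]],[20,[0,0,-4],[0,0,0]],[20,[0,0,0],[0,0,0]]]' 60; python3 -m jog '[[20,[0,0,-3],[0,0,0]],[20,[0,0,-3],[0,0,0]],[20,[0,0,-3],[0,0,0]],[20,[0,0,0],[0,0,0]]]'
```

```text
time: 8.28
tool_pos: [547.6, -13.3, 199.0]
tool_rot: [[-0.92, 0.393, -0.002], [0.393, 0.92, -0.0], [0.002, -0.001, -1.0]]
contact_force: [-1.1, 0.9, -1.1]
finger_gap: 0.379
gripper_force: 59.9
time: 8.78
tool_pos: [547.7, -13.4, 190.6]
tool_rot: [[-0.92, 0.393, -0.002], [0.393, 0.92, -0.0], [0.001, -0.001, -1.0]]
contact_force: [-3.1, -0.8, 4.1]
finger_gap: 0.378
gripper_force: 60.0
```

It is seated: the spring force appears with the flange at 109 mm. I'll press down, easing slightly in -x to take off the side load.

```bash
python3 -m jog '[[20,[-1,0,-4],[0,0,0]],[20,[0,0,-5],[0,0,0]],[20,[0,0,-5],[0,0,0]],[20,[0,0,-5],[0,0,0]],[20,[0,0,0],[0,0,0]]]'; python3 -m jog '[[20,[0,0,-5],[0,0,0]],[20,[0,0,-5],[0,0,0]],[20,[0,0,-5],[0,0,0]],[20,[0,0,0],[0,0,0]]]';python3 -m jog '[[20,[0,0,-4],[0,0,0]],[20,[0,0,-4],[0,0,0]],[20,[0,0,-3],[0,0,0]],[20,[0,0,-2],[0,0,0]],[20,[0,0,0],[0,0,0]],[20,[0,0,0],[0,0,0]]]'
```

```text
time: 9.4
tool_pos: [547.6, -13.4, 172.0]
tool_rot: [[-0.92, 0.393, 0.001], [0.393, 0.92, -0.0], [-0.001, 0.0, -1.0]]
contact_force: [-4.7, -1.1, 9.1]
finger_gap: 0.376
gripper_force: 60.1
time: 9.9
tool_pos: [547.7, -13.4, 157.6]
tool_rot: [[-0.92, 0.393, 0.001], [0.393, 0.92, -0.0], [-0.001, 0.0, -1.0]]
contact_force: [-4.9, -0.2, 9.2]
finger_gap: 0.379
gripper_force: 60.1
time: 10.65
tool_pos: [547.7, -13.4, 144.9]
tool_rot: [[-0.92, 0.393, 0.001], [0.393, 0.92, 0.0], [-0.001, 0.0, -1.0]]
contact_force: [-6.4, 0.2, 10.7]
finger_gap: 0.373
gripper_force: 60.2
```

The gap is narrowing, so the plug may have slipped in the grip by some millimetres. I'll push further and look.

```bash
python3 -m jog '[[20,[0,0,-3],[0,0,0]],[20,[0,0,-3],[0,0,0]],[20,[0,0,0],[0,0,0]],[20,[0,0,0],[0,0,0]]]'
python3 - <<'E'
from h import *
cs=[cap(n) for n in ("wrist","scene")]
cv2.imwrite("pics/m4.png",np.hstack([cv2.resize(cs[1]["img"][180:300,240:360],(400,400)),cv2.resize(cs[0]["img"][100:300,180:380],(400,400))]))
E
```

```text
time: 11.15
tool_pos: [547.6, -13.4, 139.4]
tool_rot: [[-0.92, 0.393, 0.001], [0.393, 0.92, 0.0], [-0.001, 0.001, -1.0]]
contact_force: [-6.4, -0.3, 15.7]
finger_gap: 0.374
gripper_force: 60.2
```

View pics/m4.png

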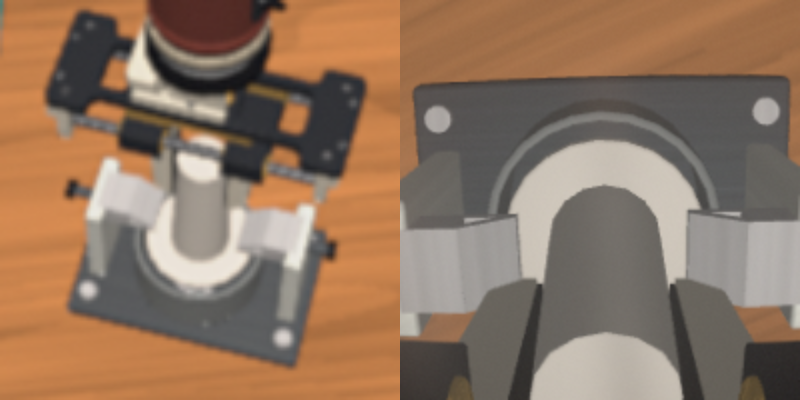

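The catches now lie over the flange on both sides, at (140,195) and (270,230) in the left crop. I'll ease up 12 mm, then open and retreat.

```bash
python3 -m jog '[[20,[0,0,4],[0,0,0]],[20,[0,0,4],[0,0,0]],[20,[0,0,4],[0,0,0]],[20,[0,0,0],[0,0,0]],[93,[0,0,0],[0,0,0]],[93,[0,0,0],[0,0,0]],[93,[0,0,0],[0,0,0]],[93,[0,0,0],[0,0,0]],[93,[0,0,0],[0,0,0]],[93,[0,0,0],[0,0,0]]]'; python3 -m jog '[[93,[0,0,10],[0,0,0]],[93,[0,0,30],[0,0,0]],[93,[0,0,40],[0,0,0]],[93,[0,0,40],[0,0,0]],[93,[-20,30,20],[0,0,0]],[93,[-30,50,0],[0,0,0]],[93,[-30,50,0],[0,0,0]],[93,[0,0,0],[0,0,0]],[93,[0,0,0],[0,0,0]]]'
python3 - <<'E'
from h import *
cs=[cap(n) for n in ("wrist","scene","top")]
R=[]
for c in cs:
    for m in env.mark_of("plug_center",c):
        p=atz(c,m["pixel"],133)
        if np.hypot(*(p[:2]-(547,-11)))<40: print(c["name"],round(m["p"],2),np.round(p,1)); R.append(ray(c,m["pixel"]))
if len(R)>1: print(np.round(tri(R),1))
cv2.imwrite("pics/m5.png",np.hstack([cv2.resize(cs[1]["img"][180:300,240:360],(400,400)),cv2.resize(cs[0]["img"],(400,300),interpolation=3)[:300].repeat(1,0) if 0 else cv2.resize(cs[2]["img"][95:215,195:315],(400,400))]))
E
```

```text
time: 12.5
tool_pos: [547.4, -13.3, 149.6]
tool_rot: [[-0.92, 0.393, 0.0], [0.393, 0.92, -0.0], [-0.0, -0.0, -1.0]]
contact_force: [0.4, -0.3, 0.5]
finger_gap: 0.972
gripper_force: 0.0
time: 13.62
tool_pos: [467.8, 116.0, 290.3]
tool_rot: [[-0.919, 0.393, 0.001], [0.393, 0.919, -0.001], [-0.001, -0.0, -1.0]]
contact_force: [0.3, -0.8, -0.4]
finger_gap: 1.001
gripper_force: 0.0
wrist 0.94 [546.5 -13.4 133. ]
scene 0.71 [546.7  -9.3 133. ]
top 0.84 [544.5 -13.2 133. ]
[545.8 -11.8 133.5]
```

View pics/m5.png

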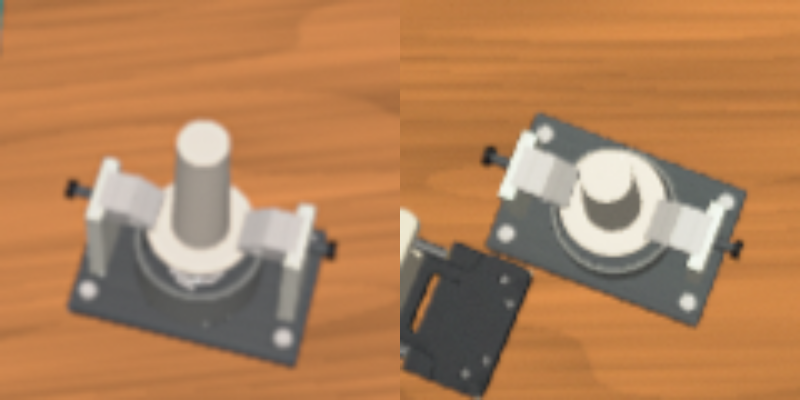

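The pictures show the plug upright with both catches over the flange. Its centre measures 133.5 mm high, and 76+57.5=133.5 is what a latched plug should give. Handing in.

```bash
python3 -c "
from station import env
print(env.hand_in())"
```

```text
the job is handed in; nothing more can be done
None
```

The wide-flanged white plug is latched upright on the column with both catches over its flange, the gripper is clear, and the job was handed in at about 14 s; no verdict came back.

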